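# Leak check: roll the ageing cell handle-up and hold it level over the drip plate

### The job

The steel ageing cell lies on the bench with its handle leaning over to one side. Roll it along the bench until the handle stands straight up, then lift it by the handle and hold it still and level over the middle of the white drip plate, with at least 12 cm of air under it. Do not lift it while the handle leans, leave the mug, flask and bottle where they stand, and finish while still holding the cell: do not put it down.

Things in the scene. Friction and masses are not known exactly. Their poses are not given: they have to be found in the camera images.
- cell: Closed steel cylinder (ageing cell), 170 mm long, 0.45 to 0.8 kg, lying on the bench. Origin on its axis at mid length, 32 mm above the bench; x along the axis, z from the axis through the handle. Barrel 56 mm in diameter, 124 mm long. At the start the handle leans 60 degrees from vertical to one side, at any yaw. The balance point lies within 5 mm of the origin.
- handle (a point): Centre of the handle bar, 54 mm from the cell's axis on its z axis; axes as the cell's. A straight flat aluminium bar parallel to the cell's axis: 100 mm long (x), 10 mm thick (y), 16 mm tall (z, from 46 to 62 mm from the axis), on two 10 mm square posts at x = +45 and -45 mm; 18 mm of free space between bar and barrel.
- plate: Round white ceramic drip plate, fixed on the bench, 150 mm in diameter, 6 mm thick, flat. Origin at the centre of its underside, on the bench.
- mug: Stainless steel mug, 72 mm in diameter, 90 mm tall, with a handle; loose bystander. Origin at the centre of its underside.
- flask: Conical glass flask, 72 mm wide at the foot, 110 mm tall; loose bystander. Origin at the centre of its underside.
- bottle: White bottle with a cap, 60 mm in diameter, 150 mm tall; loose bystander. Origin at the centre of its underside.
- cap (a point): Centre of one of the cell's two darker twelve-sided end caps, 72.5 mm from the origin on its x axis. Each cap is 25 mm long, 64 mm across flats (each flat 17 mm wide). The cell rests and rolls on them and lies stably on any flat; from the start to handle upright it rolls over two flats, 34 mm, away from the side the handle leans to.
Not all that is in view belongs to the job. Of the things that look like the cell, take the one that is farthest to the robot's right at the start.

How it is judged:
By the outcome, as a careful person would: the job done as asked, in the order asked, and still so for the second after the job is handed in, while the arm keeps its last pose, push and grip.
It also fails if it takes over 59 s, if anything falls off the work surface, if the arm or the gripper's body presses on something with over 40 N, if the wrist force passes 120 N, or if a joint passes its speed limit or range.

### The arm

A 7-joint arm with a two-finger parallel gripper is mounted at the origin on the work surface. World frame = base frame: x ahead of the robot, y to its left, z up, the work surface at z = 0. Lengths are in m, angles in rad, forces in N, time in s.
With the tool pointing down it reaches from about 0.35 to 0.9 m from the base axis. Payload 8.1 kg.
Tool frame: the origin (TCP) lies between the finger pads, 19 mm behind the fingertips; this is the grasp point; z points along the fingers, y is the line along which they close (so a half turn about z gives the same grasp; the last joint's range is limited). The gripper opens to 92 mm and grips with 3 to 60 N. Pads are 19 mm wide; open, the fingers measure 130 mm over their backs; the gripper's body (75 mm by 190 mm) begins 47 mm behind the grasp point.
Start: joints at [-1.37, 0.434, 0.025, 1.573, -0.012, 1.134, -0.075], TCP at [0.187, 0.596, 0.246] pointing down, gripper open.
Joint ranges: [-2.62, 2.62], [-0.44, 2.09], [-1.27, 1.32], [0.08, 2.57], [-1.32, 4.46], [0.12, 2], [-2.74, 2.74]. Speed limits (rad/s): [2.22, 2.22, 3.01, 3.01, 3.14, 3.14, 3.14].

### API

Orientations are given as a rotation vector (axis times angle).
In Python, from cell import arm gives the robot as it stands.
- The arm moves only by the tool carry_out, never from a script. Its arguments are lists of equal length, an entry for each row: "claw": the finger opening in cm, from 0 to 9.18; "delta_pos": the shift along the tool's x, y, z in cm, a list of three; "angular": the turn, a rotation vector about the tool's x, y, z in rad, a list of three. In form: {"claw": [claw, ...], "delta_pos": [[dx, dy, dz], ...], "angular": [[ax, ay, az], ...]}. A call has 1 to 20 rows; each row shifts and turns the commanded pose from where the row before left it, along the tool's axes as they then stand; what a row does not reach is not made up. A row lasts 1/10 s, in which the tool goes at most 50 mm and 8.59 degrees, less where a joint would pass 70% of its speed; a pose out of reach is approached as far as the arm can. A call with a gripper value outside its range is refused whole. The fingers move at their own pace and stop on an object; "force" is the grip in N (left out, the last holds). Time passes only in rows, so rows that do not move let the fingers close. It gives the time, the measured TCP pose, the force, the opening and the grip force at its end, in the units of the state.
- arm.observe(): the state, without advancing time (a new reading comes with each control period).
- arm.get_image(name): name is "scene" or "top" or "wrist"; returns a dict with "frame" (480x640x3 uint8, red, green, blue), "mtx" (3x3 intrinsics, pixels), "dist" ([k1, k2, p1, p2, k3] as OpenCV has them; the pictures are not rectified), "T" (4x4, takes a point from camera to world coordinates). Camera axes: x right, y down, z forward; pixel columns grow to the right and rows downward; lengths in m; the calibration is good to about 2 mm. A picture is of the moment at which its call begins. There is no depth.
- arm.sign_off(): hands the job in; it is judged then, once.
Trained networks look in a picture, given as the dict that the camera call returned (one of the last four; its "shot" number tells which), for a name from the list of things; names that differ only in an ending like _2 or _b are one class to them, and where a whole thing is asked for, a point or a joint stands for the part that bears it (a point fixed in the world has none). Each returns a list of dicts, best first, with "conf" (0 to 1); they miss things now and then, are a little off and sometimes report something else, mostly with a low value. They report only what shows in the picture. A call takes as long as a camera call. They do not tell look-alikes from the thing itself.
- arm.look_for(label, picture): "centre" ([column, row] as shares, 0 to 1, of the picture: columns of its width, rows of its height, amid what is visible of it).
- arm.trace(label, picture): "region" (480x640 bool, what is visible of it) and "centre" ([column, row] as shares, 0 to 1, of the picture: columns of its width, rows of its height, amid what is visible of it).
- arm.place_of(label, picture): "centre" ([column, row] as shares, 0 to 1, of the picture: columns of its width, rows of its height: a listed point, or the origin of a listed thing).
The state is a dict: "clock": time; "joints": joint angles; "dq": joint speeds; "joint_efforts": joint torques, N m; "position": TCP position; "ee_rot": TCP orientation; "force": force on the tool from outside, world axes, zero at the start; "ft_torque": the same for the moment, N m; "width": opening from 0.0 (shut) to 1.0 (fully open); "gripper_force": force on a finger pad.
Only numpy, scipy, OpenCV 4.12 (cv2) and the standard library are available. Lean on these libraries where they do the work, as an engineer would, in place of code of your own. Each camera call takes 0.05 s, during which the arm holds its last target. There are 200 camera calls.

## Working session

There is one attempt and no reset: what is moved stays moved. The work goes in short steps, Python scripts to look and compute and a tool call to move; the robot and the scene stay as the last step left them, time stands still between calls to the robot, and variables do not carry over. Pictures are saved under pics/ and viewed, at most 10 in all, crops included, and the job is handed in when it is done.

Besides the shell and the picture viewer there is one more tool, called by a JSON object that holds its "op" and its "data", one argument or row to a line. carry_out: Moves the arm, as the interface text tells. Its arguments: {"type":"object","properties":{"claw":{"type":"array","items":{"type":"number"}},"delta_pos":{"type":"array","items":{"type":"array","items":{"type":"number"}}},"angular":{"type":"array","items":{"type":"array","items":{"type":"number"}}},"force":{"type":"number"}},"required":["claw","delta_pos","angular"]}

```bash
mkdir -p pics
cat > h.py <<'E'
import numpy as np, cv2
from cell import arm
from scipy.spatial.transform import Rotation as R
def ray(im,c):
    p=np.array(c,float)*[640,480]
    u=cv2.undistortPoints(p.reshape(1,1,2),im["mtx"],np.array(im["dist"]))[0,0]
    T=np.array(im["T"]); d=T[:3,:3]@np.array([u[0],u[1],1.]); return T[:3,3],d/np.linalg.norm(d)
def atz(im,c,z):
    o,d=ray(im,c); return o+d*(z-o[2])/d[2]
def tri(rs):
    A=0;b=0
    for o,d in rs:
        M=np.eye(3)-np.outer(d,d);A=A+M;b=b+M@o
    x=np.linalg.solve(A,b); return x,[np.linalg.norm(np.cross(x-o,d)) for o,d in rs]
def save(im,n): cv2.imwrite(f"pics/{n}.png",im["frame"][:,:,::-1])
E
python3 - <<'E'
from h import *
np.set_printoptions(precision=3,suppress=True)
print(arm.observe())
H=dict(cell=.032,handle=.059,cap=.032,plate=0,mug=0,flask=0,bottle=0)
for n in("scene","top"):
    im=arm.get_image(n);save(im,n+"0");print(n,np.array(im["T"])[:3,3])
    for l in H:
        for r in arm.place_of(l,im):
            print(l,round(r["conf"],2),np.array(r["centre"])*[640,480],atz(im,r["centre"],H[l]))
E
```

```text
{'clock': 0.0, 'joints': array([-1.37 ,  0.435,  0.025,  1.574, -0.012,  1.134, -0.075]), 'dq': array([-0.   ,  0.001, -0.001,  0.001,  0.002, -0.001, -0.001]), 'joint_efforts': array([  0.   , -66.787,   0.986, -31.445,  -0.06 ,   0.043,   0.   ]), 'position': array([0.187, 0.596, 0.245]), 'ee_rot': array([-0.475, -3.105,  0.003]), 'force': array([-0.229,  0.232, -0.407]), 'ft_torque': array([-0.02 ,  0.007,  0.022]), 'gripper_force': 0.0, 'width': 0.9980660275281639}
scene [ 1.416 -0.362  0.647]
cell 0.92 [242.176 275.28 ] [ 0.561 -0.173  0.032]
cell 0.89 [340.48 201.12] [0.333 0.183 0.032]
cell 0.86 [419.52  277.008] [0.734 0.176 0.032]
cell 0.83 [252.672 219.312] [ 0.326 -0.074  0.032]
handle 0.95 [425.984 256.512] [0.705 0.209 0.059]
handle 0.91 [258.688 270.72 ] [ 0.597 -0.144  0.059]
handle 0.81 [360.128 192.912] [0.359 0.231 0.059]
handle 0.59 [257.728 217.008] [ 0.367 -0.071  0.059]
cap 0.88 [385.728 267.6  ] [0.671 0.128 0.032]
cap 0.74 [347.968 193.2  ] [0.297 0.225 0.032]
cap 0.7 [266.688 260.88 ] [ 0.53  -0.105  0.032]
plate 0.68 [358.592 250.8  ] [0.54 0.13 0.  ]
mug 0.
[... 306 characters left out ...]
196 0.032]
cell 0.81 [334.72  337.296] [ 0.31  -0.067  0.032]
cell 0.64 [365.376 228.624] [ 0.602 -0.144  0.032]
handle 0.88 [363.328 230.688] [ 0.592 -0.136  0.059]
handle 0.79 [233.984 186.096] [0.705 0.212 0.059]
handle 0.7 [220.416 315.888] [0.358 0.233 0.059]
handle 0.61 [340.672 313.584] [ 0.373 -0.08   0.059]
cap 0.9 [215.68 349.68] [0.269 0.247 0.032]
cap 0.86 [265.728 198.384] [0.679 0.127 0.032]
cap 0.65 [307.904 331.584] [0.323 0.004 0.032]
cap 0.62 [354.176 256.608] [ 0.525 -0.115  0.032]
plate 0.88 [258.624 259.2  ] [0.516 0.144 0.   ]
mug 0.95 [474.368 260.4  ] [ 0.525 -0.453  0.   ]
flask 0.8 [308.8  175.92] [0.753 0.012 0.   ]
bottle 0.75 [146.112 231.12 ] [0.587 0.465 0.   ]
```

View pics/scene0.png

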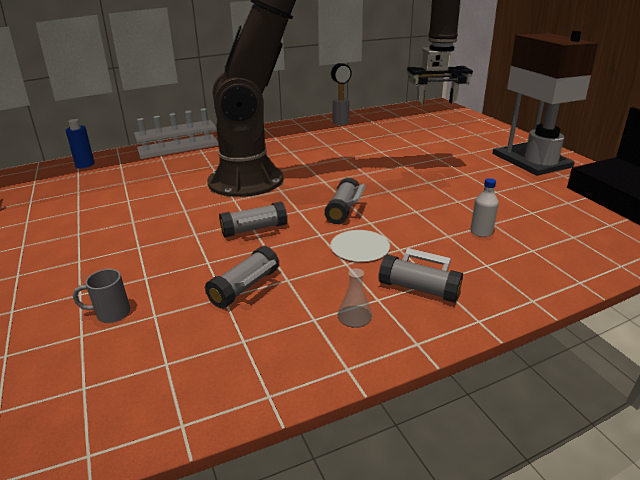

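View pics/top0.png

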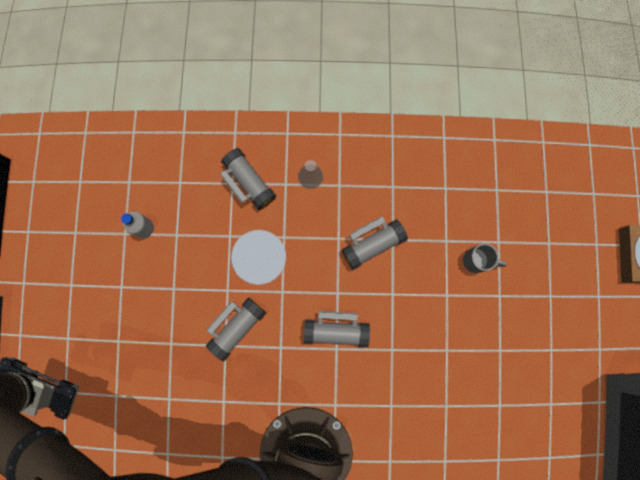

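The scene shows four look-alike cells. The one farthest to the robot's right is at top pixel (376,243), about (0.563, -0.175). Its handle leans toward +x/+y and its axis is at a yaw of about -60°, so it must roll toward (-0.87, -0.49). First I'll move above it for a wrist view.

{"op": "carry_out", "data": {
  "claw": [9.1,9.1,9.1,9.1,9.1,9.1,9.1,9.1,9.1,9.1,9.1,9.1,9.1,9.1,9.1,9.1,9.1,9.1,9.1],
  "delta_pos": [
    [-3.17,-3.2,0],
    [-3.17,-3.2,0],
    [-3.17,-3.2,0],
    [-3.17,-3.2,0],
    [-3.17,-3.2,0],
    [-3.17,-3.2,0],
    [-3.17,-3.2,0],
    [-3.17,-3.2,0],
    [-3.17,-3.2,0],
    [-3.17,-3.2,0],
    [-3.17,-3.2,0],
    [-3.17,-3.2,0],
    [-3.17,-3.2,0],
    [-3.17,-3.2,0],
    [-3.17,-3.2,0],
    [-3.17,-3.2,0],
    [-3.17,-3.2,0],
    [-3.17,-3.2,0],
    [-3.17,-3.2,0]
  ],
  "angular": [
    [0,0,0],
    [0,0,0],
    [0,0,0],
    [0,0,0],
    [0,0,0],
    [0,0,0],
    [0,0,0],
    [0,0,0],
    [0,0,0],
    [0,0,0],
    [0,0,0],
    [0,0,0],
    [0,0,0],
    [0,0,0],
    [0,0,0],
    [0,0,0],
    [0,0,0],
    [0,0,0],
    [0,0,0]
  ]
}}

```text
clock: 2.7
position: [0.5805, -0.1656, 0.2456]
ee_rot: [0.475, 3.105, 0.0]
force: [0.4, 0.5, 0.6]
width: 0.991
gripper_force: 0.0
```

{"op": "carry_out", "data": {
  "claw": [9.1,9.1,9.1,9.1,9.1,9.1,9.1,9.1],
  "delta_pos": [
    [0,0,0],
    [0,0,0],
    [0,0,0],
    [0,0,0],
    [0,0,0],
    [0,0,0],
    [0,0,0],
    [0,0,0]
  ],
  "angular": [
    [0,0,0.126],
    [0,0,0.126],
    [0,0,0.126],
    [0,0,0.126],
    [0,0,0.126],
    [0,0,0.126],
    [0,0,0],
    [0,0,0]
  ]
}}

```text
clock: 3.5
position: [0.5798, -0.1638, 0.2455]
ee_rot: [1.583, 2.714, -0.0]
force: [0.5, -0.1, 0.7]
width: 0.992
gripper_force: 0.0
```

```bash
cat > meas.py <<'E'
from h import *
import sys
np.set_printoptions(precision=4,suppress=True)
s=arm.observe();Rm=R.from_rotvec(s["ee_rot"]).as_matrix()
print(s["clock"],s["position"],"x",Rm[:,0],"y",Rm[:,1],"z",Rm[:,2],"F",s["force"],s["joints"],s["width"])
H=dict(cell=.032,handle=float(sys.argv[1]),cap=.032)
for n in sys.argv[2:]:
    im=arm.get_image(n);save(im,f"{n}_{s['clock']:.1f}")
    for l in H:
        for r in arm.place_of(l,im):
            p=atz(im,r["centre"],H[l])
            if np.hypot(p[0]-.56,p[1]+.175)<.13: print(n,l,round(r["conf"],2),np.array(r["centre"])*[640,480],p[:2])
E
python3 meas.py .059 wrist top scene; ls pics
```

```text
3.5 [ 0.5798 -0.1638  0.2455] x [-0.4925  0.8703 -0.0001] y [ 0.8703  0.4925 -0.0001] z [-0.     -0.0001 -1.    ] F [ 0.4834 -0.0907  0.7075] [-0.2625  0.4442  0.6535  1.6683 -0.2931  1.1291  0.9857] 0.9924913726622269
wrist cell 0.62 [299.072 211.008] [ 0.561  -0.1714]
wrist handle 0.68 [354.176 218.976] [ 0.6025 -0.1494]
wrist cap 0.96 [295.168 124.8  ] [ 0.5227 -0.1082]
scene cell 0.6 [241.28 276.  ] [ 0.5624 -0.1756]
scene cap 0.94 [263.616 257.712] [ 0.5142 -0.1072]
scene0.png
scene_3.5.png
top0.png
top_3.5.png
wrist_3.5.png
```

View pics/wrist_3.5.png

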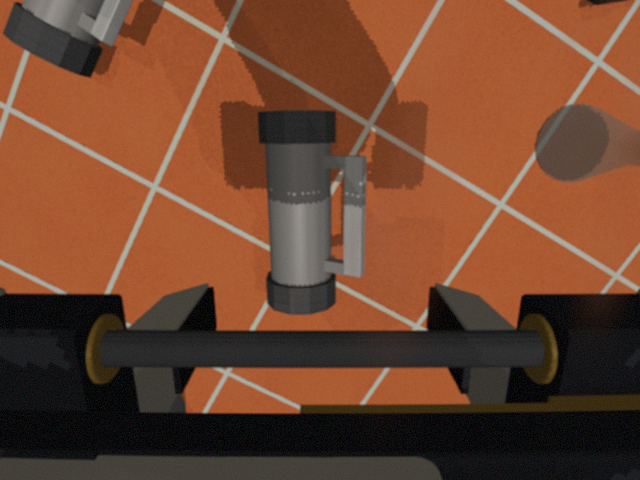

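The wrist view shows the target cell nearly upright in the image, with caps at (297,127) and (301,292). Its handle bar leans to the right, along tool +y, from (355,158) to (355,274). Next I'll refine the yaw from these pixels.

Run:
```python
from h import *
np.set_printoptions(precision=4,suppress=True)
im=arm.get_image("wrist")
f=lambda u,v,z:atz(im,[u/640,v/480],z)
for a,b in [((355,158,.064),(354,274,.064)),((297,112,.06),(301,305,.04)),((269,150,.032),(272,265,.032))]:
    p,q=f(*a),f(*b);d=p-q;print(p,q,np.degrees(np.arctan2(d[1],d[0])),np.linalg.norm(d[:2]))
```

```text
[ 0.5774 -0.1066  0.064 ] [ 0.6257 -0.19    0.064 ] 120.07741065535869 0.09635825867964853
[ 0.5212 -0.0985  0.06  ] [ 0.6045 -0.2472  0.04  ] 119.22655420471091 0.17044165125130095
[ 0.5132 -0.1374  0.032 ] [ 0.5633 -0.2284  0.032 ] 118.82458653845572 0.10388319351975774
```

{"op": "carry_out", "data": {
  "claw": [0,0,0,0,0,0,0,0,0,0,0,0,0,0,0,0],
  "delta_pos": [
    [0.2,2.1,0],
    [0,2.1,0],
    [0,2.1,0],
    [0,0,0],
    [0,0,0],
    [0,0,0],
    [0,0,3],
    [0,0,3],
    [0,0,3],
    [0,0,3],
    [0,0,2],
    [0,0,2],
    [0,0,1.15],
    [0,0,1],
    [0,0,0],
    [0,0,0]
  ],
  "angular": [
    [0,0,0],
    [0,0,0],
    [0,0,0],
    [0,0,0],
    [0,0,0],
    [0,0,0],
    [0,0,0],
    [0,0,0],
    [0,0,0],
    [0,0,0],
    [0,0,0],
    [0,0,0],
    [0,0,0],
    [0,0,0],
    [0,0,0],
    [0,0,0]
  ]
}}

```text
clock: 5.75
position: [0.634, -0.1317, 0.0646]
ee_rot: [1.588, 2.71, 0.0]
force: [0.1, 0.1, 0.7]
width: 0.003
gripper_force: 0.0
```

{"op": "carry_out", "data": {
  "claw": [0,0,0,0,0,0,0,0,0,0,0,0,0,0,0],
  "delta_pos": [
    [0,-0.3,0],
    [0,-0.3,0],
    [0,-0.3,0],
    [0,-0.3,0],
    [0,-0.3,0],
    [0,-0.3,0],
    [0,-0.3,0],
    [0,-0.3,0],
    [0,-0.3,0],
    [0,-0.3,0],
    [0,-0.3,0],
    [0,-0.3,0],
    [0,-0.3,0],
    [0,-0.3,0],
    [0,-0.3,0]
  ],
  "angular": [
    [0,0,0],
    [0,0,0],
    [0,0,0],
    [0,0,0],
    [0,0,0],
    [0,0,0],
    [0,0,0],
    [0,0,0],
    [0,0,0],
    [0,0,0],
    [0,0,0],
    [0,0,0],
    [0,0,0],
    [0,0,0],
    [0,0,0]
  ]
}}

```text
clock: 7.25
position: [0.5984, -0.1525, 0.0661]
ee_rot: [1.582, 2.707, 0.006]
force: [7.5, 3.7, 8.5]
width: 0.003
gripper_force: 4.7
```

```bash
python3 meas.py .079 wrist top scene
```

```text
7.25 [ 0.5984 -0.1525  0.0661] x [-0.4906  0.8714 -0.0034] y [0.8714 0.4906 0.0068] z [ 0.0076  0.0003 -1.    ] F [7.5203 3.712  8.4554] [-0.1852  0.6602  0.5259  1.8082 -0.4527  0.7874  1.0858] 0.003313334144889813
wrist cell 0.69 [165.504 289.824] [ 0.5346 -0.1865]
wrist cap 0.64 [146.624 126.72 ] [ 0.4987 -0.1233]
wrist cap 0.34 [167.104 288.288] [ 0.5349 -0.1854]
top cell 0.87 [381.824 254.976] [ 0.5311 -0.1894]
top handle 0.7 [381.824 254.784] [ 0.5261 -0.1833]
scene cell 0.96 [234.176 270.72 ] [ 0.5359 -0.1843]
scene handle 0.84 [243.584 265.008] [ 0.5913 -0.174 ]
scene cap 0.75 [254.784 253.008] [ 0.486  -0.1197]
```

View pics/wrist_7.2.png

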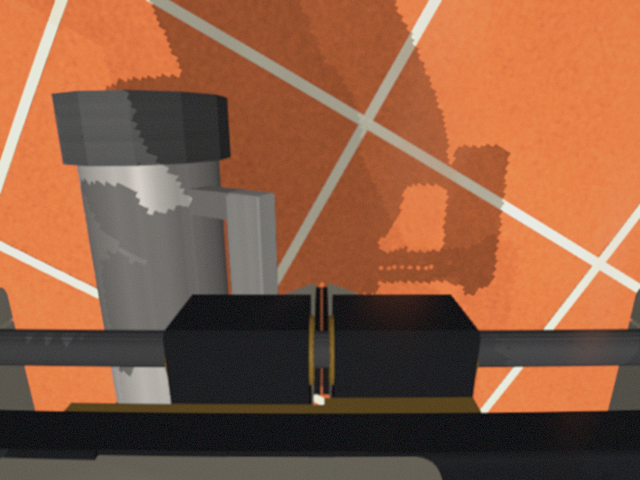

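Run:
```python
import cv2
i=cv2.imread("pics/scene_7.2.png")[200:330,160:340];cv2.imwrite("pics/crop1.png",cv2.resize(i,None,fx=4,fy=4,interpolation=2))
```

```text
(no output)
```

View pics/crop1.png

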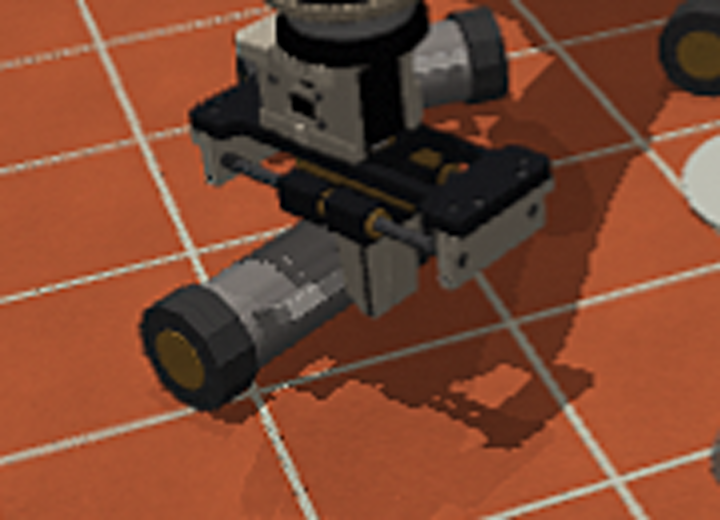

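The wrist and scene views show that the cell slid about 30 mm instead of rolling. Finger friction is holding the bar down, with equal sideways and upward force on the tool, and the bar still lies well to the right of the barrel. I'll back off, go lower, then push along the handle's arc with an upward part so the friction helps.

{"op": "carry_out", "data": {
  "claw": [0,0,0,0,0,0,0,0,0,0,0,0,0,0,0],
  "delta_pos": [
    [0,0.8,0],
    [0,0,1.0],
    [0,0,0.7],
    [0,-0.4,0],
    [0,-0.3,-0.27],
    [0,-0.3,-0.27],
    [0,-0.3,-0.27],
    [0,-0.3,-0.27],
    [0,-0.3,-0.27],
    [0,-0.3,-0.25],
    [0,-0.3,-0.2],
    [0,-0.3,-0.2],
    [0,-0.3,-0.15],
    [0,-0.3,-0.15],
    [0,0,0]
  ],
  "angular": [
    [0,0,0],
    [0,0,0],
    [0,0,0],
    [0,0,0],
    [0,0,0],
    [0,0,0],
    [0,0,0],
    [0,0,0],
    [0,0,0],
    [0,0,0],
    [0,0,0],
    [0,0,0],
    [0,0,0],
    [0,0,0],
    [0,0,0]
  ]
}}

```text
clock: 9.35
position: [0.5715, -0.1665, 0.0702]
ee_rot: [1.589, 2.71, -0.0]
force: [-0.9, -0.0, -0.0]
width: 0.007
gripper_force: 0.0
```

```bash
python3 meas.py .079 wrist scene top; ls pics
```

```text
9.35 [ 0.5715 -0.1665  0.0702] x [-0.4885  0.8726 -0.0001] y [ 0.8726  0.4885 -0.    ] z [ 0.     -0.0001 -1.    ] F [-0.8579 -0.0102 -0.0109] [-0.1667  0.6297  0.5319  1.8572 -0.4415  0.7738  1.1136] 0.006852797288538191
wrist cell 0.94 [202.496 284.88 ] [ 0.521  -0.1921]
wrist cap 0.96 [182.72  130.992] [ 0.4841 -0.1323]
scene cell 0.6 [227.008 266.688] [ 0.5133 -0.1949]
scene handle 0.75 [233.408 252.72 ] [ 0.5355 -0.1807]
scene cap 0.83 [248.   251.52] [ 0.4727 -0.1324]
crop1.png
scene0.png
scene_3.5.png
scene_7.2.png
scene_9.3.png
top0.png
top_3.5.png
top_7.2.png
top_9.3.png
wrist_3.5.png
wrist_7.2.png
wrist_9.3.png
```

The force is gone and the cell moved one flat (17 mm), so the lean should now be about 30°. Now the second flat.

{"op": "carry_out", "data": {
  "claw": [0,0,0,0,0,0,0,0,0,0,0,0,0,0,0,0],
  "delta_pos": [
    [0,-0.3,0],
    [0,-0.3,-0.1],
    [0,-0.3,-0.12],
    [0,-0.3,-0.12],
    [0,-0.3,-0.12],
    [0,-0.3,-0.12],
    [0,-0.3,-0.12],
    [0,-0.3,-0.12],
    [0,-0.3,-0.1],
    [0,-0.3,-0.05],
    [0,-0.3,0],
    [0,-0.3,0],
    [0,-0.3,0],
    [0,-0.2,0],
    [0,0,0],
    [0,0,0]
  ],
  "angular": [
    [0,0,0],
    [0,0,0],
    [0,0,0],
    [0,0,0],
    [0,0,0],
    [0,0,0],
    [0,0,0],
    [0,0,0],
    [0,0,0],
    [0,0,0],
    [0,0,0],
    [0,0,0],
    [0,0,0],
    [0,0,0],
    [0,0,0],
    [0,0,0]
  ]
}}

```text
clock: 11.55
position: [0.5361, -0.1862, 0.0797]
ee_rot: [1.588, 2.711, 0.0]
force: [-0.3, -1.0, 0.2]
width: 0.0
gripper_force: 0.0
```

{"op": "carry_out", "data": {
  "claw": [0,0,9.1,9.1,9.1,9.1,9.1,9.1,9.1,9.1],
  "delta_pos": [
    [0,1.0,0],
    [0,0,-4.5],
    [0,0,-4.5],
    [-2,0,-2],
    [-2,0,-2],
    [-2,0,0],
    [0,0,0],
    [0,0,0],
    [0,0,0],
    [0,0,0]
  ],
  "angular": [
    [0,0,0],
    [0,0,0],
    [0,0,0],
    [0,0,0],
    [0,0,0],
    [0,0,0],
    [0,0,0],
    [0,0,0],
    [0,0,0],
    [0,0,0]
  ]
}}

```text
clock: 12.55
position: [0.574, -0.2325, 0.2093]
ee_rot: [-1.586, -2.711, -0.0]
force: [-0.1, -0.4, 0.4]
width: 0.649
gripper_force: 0.0
```

```bash
python3 meas.py .086 wrist scene top; ls pics|grep wrist
```

```text
12.55 [ 0.574  -0.2325  0.2093] x [-0.4899  0.8718  0.0011] y [ 0.8718  0.4899 -0.0003] z [-0.0008  0.0008 -1.    ] F [-0.1229 -0.442   0.402 ] [-0.1239  0.5066  0.6335  1.6701 -0.3329  1.076   1.122 ] 0.6491946711242348
wrist cell 0.61 [265.216 147.6  ] [ 0.507  -0.2018]
wrist cell 0.22 [253.184 153.12 ] [ 0.5008 -0.21  ]
wrist cap 0.56 [260.288  44.784] [ 0.4704 -0.139 ]
scene cell 0.87 [224.    266.592] [ 0.51   -0.2011]
scene handle 0.98 [218.176 244.8  ] [ 0.4999 -0.2051]
scene cap 0.64 [246.592 249.312] [ 0.4618 -0.1326]
wrist_12.6.png
wrist_3.5.png
wrist_7.2.png
wrist_9.3.png
```

View pics/wrist_12.6.png

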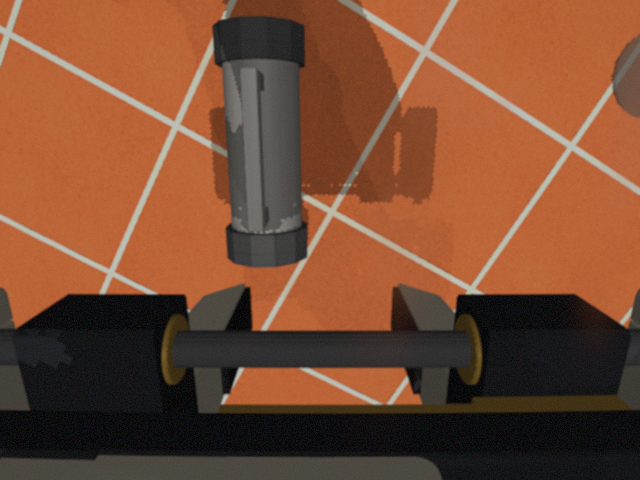

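Run:
```python
import cv2
i=cv2.imread("pics/scene_12.6.png")[200:330,160:340];cv2.imwrite("pics/crop2.png",cv2.resize(i,None,fx=4,fy=4,interpolation=2))
```

```text
(no output)
```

View pics/crop2.png

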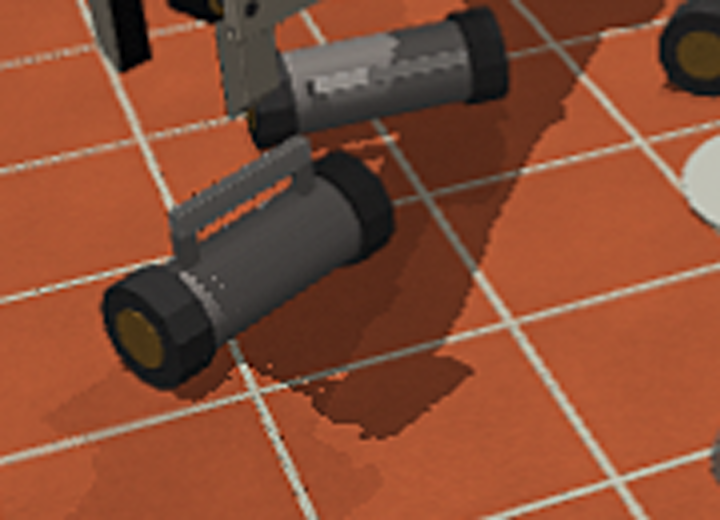

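The cell now shows its handle on top, with the bar at (243..262, 68..228) in the wrist picture. I'll project the model for several leans to check it.

```bash
cat > fit.py <<'E'
from h import *
from scipy.optimize import least_squares
np.set_printoptions(precision=4,suppress=True)
def proj(im,P):
    T=np.linalg.inv(np.array(im["T"]));return cv2.projectPoints(np.array(P),cv2.Rodrigues(T[:3,:3])[0],T[:3,3],im["mtx"],np.array(im["dist"]))[0][:,0]
def world(p,P):  # x,y,yaw,lean (positive to side of +perp = axis x->z cross)
    x,y,yaw,l=p
    return np.array([x,y,.032])+R.from_euler("ZX",[yaw,l]).apply(P)
def mask(im,label,near):
    for r in arm.trace(label,im):
        if np.linalg.norm(np.array(r["centre"])*[640,480]-near)<60: return r["region"]
ims={n:arm.get_image(n) for n in("wrist","scene","top")}
c0=np.array([.5068,-.2015,.032]); res={}
for n,im in ims.items():
    q=proj(im,[c0])[0]; m=mask(im,"cell",q); res[n]=m
    print(n,q,None if m is None else m.sum())
# render silhouette per hypothesis, score IoU
a=np.radians(np.arange(12)*30+15); r=.032/np.cos(np.radians(15))
def hulls():
    o=[]
    for x0,x1 in((-.085,-.06),(.06,.085)): o.append([[x,r*np.cos(t),r*np.sin(t)] for x in(x0,x1) for t in a])
    o.append([[x,.028*np.cos(t),.028*np.sin(t)] for x in(-.062,.062) for t in a])
    o.append([[x,y,z] for x in(-.05,.05) for y in(-.005,.005) for z in(.046,.062)])
    for s in(-.045,.045): o.append([[s+x,y,z] for x in(-.005,.005) for y in(-.005,.005) for z in(.026,.05)])
    return o
Hs=hulls()
def render(im,p):
    m=np.zeros((480,640),np.uint8)
    for h in Hs: cv2.fillConvexPoly(m,cv2.convexHull(proj(im,world(p,np.array(h))).astype(np.float32)).round().astype(np.int32),1)
    return m.astype(bool)
def score(p):
    return sum((render(ims[n],p)&m).sum()/(render(ims[n],p)|m).sum() for n,m in res.items() if m is not None)
from scipy.optimize import minimize
for lean in(-60,-30,0,30,60):
    L=np.radians(lean)
    f=lambda v:-score([c0[0]+v[0]/100,c0[1]+v[1]/100,np.radians(119.5)+v[2]/10,L])
    b=minimize(f,[0,0,0],method="Nelder-Mead",options=dict(initial_simplex=[[0,0,0],[1,0,0],[0,1,0],[0,0,1]],maxfev=80))
    print(lean,-b.fun,c0[:2]+b.x[:2]/100,119.5+np.degrees(b.x[2]/10))
E
python3 fit.py
```

```text
wrist [265.6157 145.4712] 19400
scene [223.4699 265.9242] 2313
top [386.2782 264.0867] None
-60 1.596946544936133 [ 0.5061 -0.2026] 119.62175888449728
-30 1.593741461624694 [ 0.5056 -0.2011] 119.74274776789177
0 1.9099208698579209 [ 0.5059 -0.2025] 119.77823258446179
30 1.7527908119812663 [ 0.5058 -0.2029] 119.53595958473903
60 1.620572210564447 [ 0.5057 -0.2027] 120.02131421531803
```

Upright (lean 0) fits clearly best, with the cell at (0.506, -0.2025). Moving over the bar, descending and gripping.

{"op": "carry_out", "data": {
  "claw": [9.1,9.1,9.1,9.1,9.1,9.1,9.1,9.1,9.1,9.1,9.1,9.1,9.1],
  "delta_pos": [
    [3,-2.2,0],
    [2.95,-2.27,0],
    [0,0,0],
    [0,0,0],
    [0,0,3],
    [0,0,3],
    [0,0,2],
    [0,0,1.5],
    [0,0,1],
    [0,0,1],
    [0,0,0.95],
    [0,0,0],
    [0,0,0]
  ],
  "angular": [
    [0,0,-0.008],
    [0,0,0],
    [0,0,0],
    [0,0,0],
    [0,0,0],
    [0,0,0],
    [0,0,0],
    [0,0,0],
    [0,0,0],
    [0,0,0],
    [0,0,0],
    [0,0,0],
    [0,0,0]
  ]
}}

```text
clock: 14.75
position: [0.5061, -0.204, 0.0854]
ee_rot: [1.577, 2.717, 0.0]
force: [-1.6, 0.1, -1.0]
width: 0.99
gripper_force: 0.0
```

```bash
python3 meas.py .086 scene wrist
```

```text
14.75 [ 0.5061 -0.204   0.0854] x [-0.4958  0.8684 -0.0002] y [0.8684 0.4958 0.0002] z [ 0.0003 -0.0001 -1.    ] F [-1.607   0.0656 -0.9757] [-0.1086  0.5446  0.5533  1.9725 -0.417   0.7373  1.2131] 0.9904646462525365
scene cell 0.97 [223.488 265.296] [ 0.5043 -0.2008]
scene handle 0.57 [217.92  243.408] [ 0.4938 -0.2042]
scene cap 0.82 [244.48  248.592] [ 0.4565 -0.1363]
wrist cell 0.95 [322.112 277.68 ] [ 0.5062 -0.2038]
wrist cell 0.69 [323.072 325.92 ] [ 0.5202 -0.2272]
wrist handle 0.84 [320.896 327.888] [ 0.5056 -0.204 ]
wrist cap 0.68 [321.6   126.912] [ 0.4693 -0.1398]
```

Centred on the bar, so I'm closing.

{"op": "carry_out", "data": {
  "claw": [0,0,0,0,0,0,0,0,0,0,0,0,0,0,0,0,0,0],
  "delta_pos": [
    [0,0,0],
    [0,0,0],
    [0,0,0],
    [0,0,0],
    [0,0,0],
    [0,0,0],
    [0,0,0],
    [0,0,0],
    [0,0,0],
    [0,0,0],
    [0,0,0],
    [0,0,0],
    [0,0,0],
    [0,0,0],
    [0,0,0],
    [0,0,0],
    [0,0,0],
    [0,0,0]
  ],
  "angular": [
    [0,0,0],
    [0,0,0],
    [0,0,0],
    [0,0,0],
    [0,0,0],
    [0,0,0],
    [0,0,0],
    [0,0,0],
    [0,0,0],
    [0,0,0],
    [0,0,0],
    [0,0,0],
    [0,0,0],
    [0,0,0],
    [0,0,0],
    [0,0,0],
    [0,0,0],
    [0,0,0]
  ],
  "force": 55
}}

```text
clock: 16.95
position: [0.506, -0.2038, 0.0852]
ee_rot: [1.577, 2.717, 0.0]
force: [1.8, 0.6, -1.1]
width: 0.104
gripper_force: 55.0
```

{"op": "carry_out", "data": {
  "claw": [0,0,0,0,0,0,0,0,0,0,0],
  "delta_pos": [
    [0,0,-0.5],
    [0,0,-1],
    [0,0,-2],
    [0,0,-2.5],
    [0,0,-2.5],
    [0,0,-2.5],
    [0,0,-2.5],
    [0,0,-2.5],
    [0,0,-1.5],
    [0,0,-0.5],
    [0,0,0]
  ],
  "angular": [
    [0,0,0],
    [0,0,0],
    [0,0,0],
    [0,0,0],
    [0,0,0],
    [0,0,0],
    [0,0,0],
    [0,0,0],
    [0,0,0],
    [0,0,0],
    [0,0,0]
  ]
}}

```text
clock: 18.05
position: [0.5056, -0.204, 0.2656]
ee_rot: [1.577, 2.717, 0.001]
force: [-0.4, 0.3, -6.8]
width: 0.104
gripper_force: 55.0
```

Run:
```python
from h import *
np.set_printoptions(precision=4,suppress=True)
for n in("top","scene"):
    im=arm.get_image(n);save(im,n+"_lift")
    for r in arm.trace("plate",im)[:2]:
        m=r["region"].astype(np.uint8);c=max(cv2.findContours(m,0,1)[0],key=cv2.contourArea)[:,0]
        P=np.array([atz(im,q/[640,480],.006)[:2] for q in c+.0]).astype(np.float32)
        print(n,r["conf"],m.sum(),cv2.minEnclosingCircle(P),cv2.fitEllipse(P))
    for r in arm.place_of("plate",im): print(r["conf"],atz(im,r["centre"],0))
s=arm.observe();print(s["position"],s["force"],s["width"],R.from_rotvec(s["ee_rot"]).as_matrix())
```

```text
top 0.96 2315 ((0.5235942006111145, 0.14418567717075348), 0.07565879821777344) ((0.5232148766517639, 0.14447318017482758), (0.14469194412231445, 0.14866022765636444), 44.96156692504883)
0.75 [0.5242 0.1431 0.    ]
scene 0.6 1455 ((0.521815836429596, 0.14350849390029907), 0.07545210421085358) ((0.5216491222381592, 0.14235302805900574), (0.14421747624874115, 0.146482914686203), 130.9402313232422)
[ 0.5055 -0.2037  0.2644] [-0.0288  1.8354 -6.6021] 0.10023998408680429 [[-0.4959  0.8684 -0.0015]
 [ 0.8684  0.4959  0.0002]
 [ 0.0009 -0.0012 -1.    ]]
```

{"op": "carry_out", "data": {
  "claw": [0,0,0,0,0,0,0,0,0,0,0,0,0,0,0,0,0,0,0,0],
  "delta_pos": [
    [0.42,0.27,0],
    [0.84,0.54,0],
    [1.69,1.08,0],
    [2.11,1.34,0],
    [2.11,1.34,0],
    [2.11,1.34,0],
    [2.11,1.34,0],
    [2.11,1.34,0],
    [2.11,1.34,0],
    [2.11,1.34,0],
    [2.11,1.34,0],
    [2.11,1.34,0],
    [2.11,1.34,0],
    [2.11,1.34,0],
    [1.69,1.08,0],
    [0.84,0.54,0],
    [0.42,0.27,0],
    [0.2,0.18,0],
    [0,0,0],
    [0,0,0]
  ],
  "angular": [
    [0,0,0],
    [0,0,0],
    [0,0,0],
    [0,0,0],
    [0,0,0],
    [0,0,0],
    [0,0,0],
    [0,0,0],
    [0,0,0],
    [0,0,0],
    [0,0,0],
    [0,0,0],
    [0,0,0],
    [0,0,0],
    [0,0,0],
    [0,0,0],
    [0,0,0],
    [0,0,0],
    [0,0,0],
    [0,0,0]
  ]
}}

```text
clock: 20.35
position: [0.523, 0.1422, 0.2653]
ee_rot: [1.579, 2.716, -0.0]
force: [0.0, 0.0, -7.0]
width: 0.103
gripper_force: 55.0
```

{"op": "carry_out", "data": {
  "claw": [0,0,0,0,0],
  "delta_pos": [
    [0,0,0],
    [0,0,0],
    [0,0,0],
    [0,0,0],
    [0,0,0]
  ],
  "angular": [
    [0,0,0],
    [0,0,0],
    [0,0,0],
    [0,0,0],
    [0,0,0]
  ]
}}

```text
clock: 20.85
position: [0.5229, 0.1433, 0.2652]
ee_rot: [-1.577, -2.717, 0.0]
force: [0.2, 0.2, -6.4]
width: 0.104
gripper_force: 55.0
```

Run:
```python
from h import *
np.set_printoptions(precision=4,suppress=True)
s=arm.observe();print(s["position"],s["dq"],s["force"],R.from_rotvec(s["ee_rot"]).as_matrix()[:,2],s["width"])
for n in("scene","top"):
    im=arm.get_image(n);save(im,n+"_end")
    for l,z in(("mug",0),("flask",0),("bottle",0),("cell",.21),("cap",.21),("handle",.264)):
        for r in arm.place_of(l,im): print(n,l,round(r["conf"],2),(np.array(r["centre"])*[640,480]).round(),atz(im,r["centre"],z)[:2])
```

```text
[0.5229 0.1433 0.2652] [-0.0006 -0.0001 -0.0006  0.0004 -0.0009  0.0003  0.0005] [ 0.1816  0.2345 -6.3897] [-0.0001 -0.     -1.    ] 0.10385709327151649
scene mug 0.83 [114. 312.] [ 0.5303 -0.4537]
scene flask 0.63 [349. 314.] [ 0.745  -0.0014]
scene bottle 0.6 [481. 231.] [0.5955 0.4727]
scene cell 0.83 [421. 281.] [0.9407 0.017 ]
scene cell 0.78 [338. 202.] [0.6488 0.0181]
scene cell 0.74 [252. 219.] [ 0.6381 -0.1575]
scene cell 0.61 [361. 167.] [0.511  0.1468]
scene cap 0.88 [389. 268.] [ 0.8902 -0.0094]
scene cap 0.87 [281. 214.] [ 0.6468 -0.102 ]
scene cap 0.75 [349. 190.] [0.6056 0.0647]
scene cap 0.73 [377. 156.] [0.4691 0.2118]
scene handle 0.87 [257. 220.] [ 0.7432 -0.1779]
scene handle 0.84 [356. 193.] [0.7264 0.0172]
scene handle 0.66 [361. 143.] [0.5018 0.1495]
scene handle 0.58 [426. 258.] [0.9557 0.0088]
top mug 0.6 [476. 258.] [ 0.5321 -0.4588]
top mug 0.59 [250. 245.] [0.5545 0.1682]
top flask 0.91 [307. 173.] [0.7603 0.0176]
top bottle 0.68 [144. 230.] [0.5909 0.4702]
top cell 0.89 [248. 247.] [0.5213 0.1488]
top cell 0.86 [335. 336.] [ 0.3194 -0.0594]
top cell 0.68 [249. 180.] [0.6849 0.1535]
top cap 0.88 [264. 201.] [0.6339 0.1152]
top cap 0.81 [308. 330.] [0.3315 0.0023]
top handle 0.88 [235. 187.] [0.6529 0.1778]
top handle 0.75 [340. 316.] [ 0.3662 -0.068 ]
```

View pics/scene_end.png

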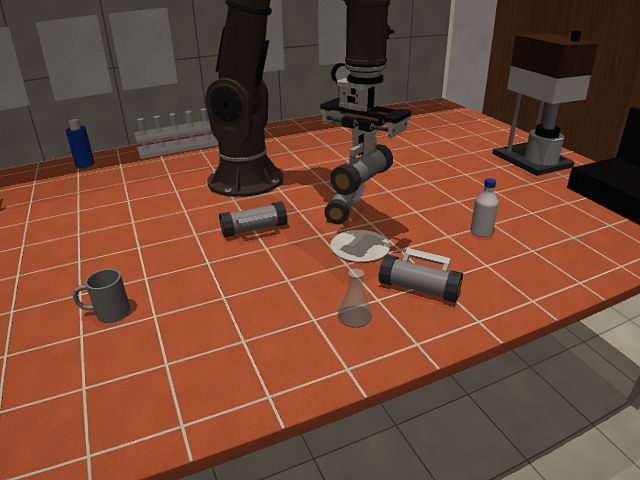

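The scene shows the cell hanging level over the plate (360,245), with the bystanders where they were. I'll compare the wrist view with the one at the grasp to check for tilt in the grip.

Run:
```python
from h import *
im=arm.get_image("wrist");save(im,"w_end")
for l in("cap","cell","handle"):
    for r in arm.place_of(l,im): print(l,round(r["conf"],2),(np.array(r["centre"])*[640,480]).round(1))
a=cv2.imread("pics/wrist_14.8.png");b=cv2.imread("pics/w_end.png")
cv2.imwrite("pics/cmp.png",cv2.resize(np.hstack([a[:300,150:490],b[:300,150:490]]),None,fx=1.1,fy=1.1))
```

```text
cap 0.72 [320.6 126.7]
cap 0.69 [ 71.5 235.8]
cap 0.57 [448.8 294.1]
cell 0.93 [522.5 287.4]
cell 0.86 [322.7 275.9]
cell 0.83 [154.2  49.3]
cell 0.74 [ 46.1 295.5]
handle 0.7 [536.5 248.2]
handle 0.63 [188.7  16.9]
handle 0.62 [321.7 326.8]
handle 0.6 [ 72.5 327.2]
```

View pics/cmp.png

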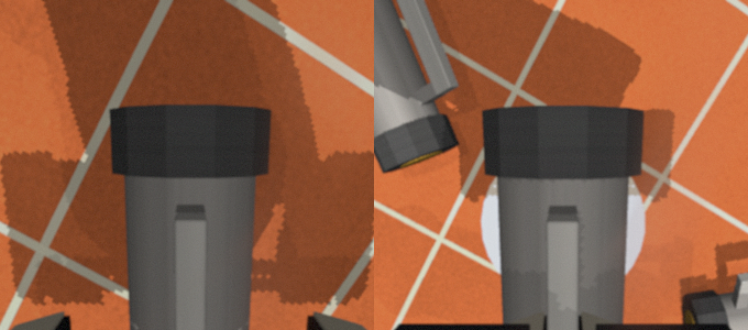

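The cap sits at the same pixel, (321,127), before and after the lift, so the cell hasn't tilted in the grip. It is centred, still and level over the plate.

```bash
python3 -c "
from cell import arm
print(arm.sign_off())"
```

```text
the job is handed in; nothing more can be done
None
```

The rightmost cell is rolled upright, lifted by its handle and held level and still over the middle of the drip plate with about 17 cm of air under it; it slid about 3 cm on the first push before rolling, the mug, flask and bottle were not touched, and the job is handed in.

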